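Put the canister away in the bread box with the folding lid stay

TASK

Raise the lid of the timber bread box by its bar until the folding stay on its side locks and holds it up, then stand the stainless canister upright inside on the floor of the box. Then push the stay's elbow back through so that it folds, and lower the lid by hand until it is fully shut, without forcing the lid or the stay, letting the lid drop or fall shut, or disturbing the mug, the tray and the roller.

Things in the scene. Friction and masses are not known exactly. Their poses are not given: they have to be found in the camera images.
- box: Fixed timber bread box, 190 mm deep (x) x 270 mm wide (y) x 105 mm high without its lid, walls and floor 8 mm thick. Origin at the centre of its underside; its x axis points from the front (bar side) to the hinged back, y along its width, z up. Inside it is empty.
- lid (a joint): Lid angle, rad: 0 shut, grows opening; the locked stay holds it at 1.1 to 1.5 (differs each time: feel for the stop; the net pull at the bar, grip apart, must stay under 20 N there). 12 mm board, 190 x 270 mm, 0.7 kg, hinged on the top edge of the back wall. The stiff hinge keeps it where it is left when nearly upright; below some 0.5 to 0.9 it falls. Lower it under 1.2 rad/s.
- lid_hinge (a point): A point of the hinge line, in the middle of the lid's back edge (lid underside, 105 mm above the bench). The hinge line runs along the box's y.
- bar_mid (a point): Middle of the lid's handle: straight round steel bar 12 mm thick, 130 mm long along the box's y, held 42 mm out from the lid's front edge by arms 60 mm either side of the middle. 232 mm from the hinge line, 6 mm above the lid's underside. It turns with the lid (it can turn between gripping fingers). 36 mm free between bar and box front.
- foot: Lower fixing of the folding stay, outside the box's right-hand (-y) side wall, set somewhere along a short rail, as is the upper link's end on the lid (which sets the angle at which the stay locks). Carries both links, flat steel bars 13 mm wide standing 10 to 25 mm off the wall. Origin at the lower link's pivot. Push on the stay with less than 25 N; do not pinch it.
- stay_give (a joint): Up (+) or down (-) give of the foot's stiff spring plate, m, 0 unloaded, 30 N per mm. Pulling the lid on past the point where the stay is straight, or pushing it down while the stay is locked, loads it; more than 1.5 mm (some 20 N at the lid's bar) bends the foot.
- stay_elbow (a joint): Bend of the stay's elbow, rad: near 0 folded (lid shut), 2.51 both links in line, 2.86 at the stop past the line where a light spring holds it: locked from 2.75. It goes past the line by itself once the lid has been raised until the stay is straight and is then eased back some mm or released. Under 2.2 with the lid up it is broken and stays so.
- knuckle (a point): Middle of the free part of the elbow's round steel pin: 16 mm thick, 40 mm long along the box's y, 162 to 203 mm from the box's middle. Stay locked: it is beside the box, 120 to 150 mm above the bench. To break the lock push it along about (0.77, 0, -0.64) of the box's axes (away and down): a few N over the first 15 mm to the line, then it gives; go on 20 mm more.
- canister_mid (a point): Loose stainless canister standing on the bench: body 56 mm diameter and 60 mm high, with a twist cap 45 mm diameter and 22 mm high on top, 82 mm high in all, 0.22 kg. This point lies on its axis half-way up (41 mm above its underside); z is its axis.
- mug: Ceramic mug (78 mm diameter, 90 mm high) with wooden skewers standing up to 175 mm. Not to be disturbed. Origin under its centre. It may stand left or right, the canister on the other side.
- tray: Aluminium cupcake tray 260 x 180 x 30 mm. Not to be disturbed. Origin under its centre.
- roller: Green hard silicone roller, 44 mm thick and 176 mm long, lying on square end plates. Not to be disturbed. Origin under its centre.
Things that resemble listed ones, but are neither listed nor needed, are in the scene too. What is shaped like the part that bears canister_mid but turquoise or yellow is not meant.

How it is judged:
By the outcome, as a careful person would: the job done as asked, in the order asked, and still so for the second after the job is handed in, with the robot touching nothing.
It also fails if it takes over 72 s, if anything falls off the work surface, if the arm or the gripper's body presses on something with over 40 N, if the wrist force passes 120 N, or if a joint passes its speed limit or range.

ROBOT

A 6-joint arm with a two-finger parallel gripper is mounted at the origin on the work surface. World frame = base frame: x ahead of the robot, y to its left, z up, the work surface at z = 0. Lengths are in m, angles in rad, forces in N, time in s.
With the tool pointing down it reaches from about 0.35 to 0.975 m from the base axis. Payload 4.9 kg.
Tool frame: the origin (TCP) lies midway between the tips of the shut fingers; the grasp point (between the pads) lies ctrl.tcp_to_grasp behind it (ctrl.tcp_to_grasp is the distance from the TCP to the grasp point, in m); z points along the fingers, y is the direction in which the jaws open and shut (so a half turn about z gives the same grasp; the last joint's range is limited). The gripper opens to 85 mm and grips with 20 to 120 N. Pads are 22 mm wide; open, the fingers measure 114 mm over their backs; the gripper's body (76 mm by 85 mm) begins 54 mm behind the grasp point. The pads swing forward as they close: fully open they stand 13 mm farther back than shut.
Start: joints at [1.016, 0.053, 1.613, -0, 1.476, -0.119], TCP at [0.264, 0.567, 0.231] pointing down, gripper open.
Joint ranges: [-3.01, 3.01], [-1.01, 2.22], [0.06, 2.58], [-1.02, 4.17], [0.09, 2.62], [-3.14, 3.14]. Speed limits (rad/s): [2.57, 2.57, 3.14, 3.14, 3.14, 3.14].

INTERFACE

Orientations are given as a rotation vector (axis times angle).
In Python, from station import ctrl, get_image, calibration, finish_job, models gives the robot as it stands.
- The arm moves only by the shell command python3 -m creep 'ROWS' [FORCE]. ROWS is JSON, a list of rows, each a list of 7 numbers: the opening, from 0 (shut) to 1 (fully open), then the shift along the tool's x, y, z in m, then the turn, a rotation vector about the tool's x, y, z in degrees. A call has 1 to 20 rows; each row shifts and turns the commanded pose from where the row before left it, along the tool's axes as they then stand; what a row does not reach is not made up. A row lasts 1/10 s, in which the tool goes at most 50 mm and 8.59 degrees, less where a joint would pass 70% of its speed; a pose out of reach is approached as far as the arm can. A call with a gripper value outside its range is refused whole. The fingers move at their own pace and stop on an object; FORCE is the grip in N (left out, the last holds). Time passes only in rows, so rows that do not move let the fingers close. It gives the time, the measured TCP pose, the force and the opening at its end, in the units of the state.
- ctrl.get_obs(): the state, without advancing time (a new reading comes with each control period).
- get_image(name): name is "scene" or "top"; returns the picture (480x640x3 uint8, red, green, blue); there is no depth.
- calibration(name): a dict with "mtx" (3x3 intrinsics, pixels), "R" (3x3) and "t" (3): a world point X has camera coordinates R X + t. Camera axes: x right, y down, z forward; pixel columns grow to the right and rows downward; lengths in m; the calibration is good to about 2 mm. A picture is of the moment at which its call begins. calibration takes no time and is no camera call.
- finish_job(): hands the job in, once; it reports no verdict.
Trained networks look in the newest picture that a camera, given by its name, has taken for a name from the list of things; names that differ only in an ending like _2 or _b are one class to them, and where a whole thing is asked for, a point or a joint stands for the part that bears it (a point fixed in the world has none). Each returns a list of dicts, best first, with "conf" (0 to 1); they miss things now and then, are a little off and sometimes report something else, mostly with a low value. They report only what shows in the picture. A call takes as long as a camera call. They do not tell look-alikes from the thing itself.
- models.search_frame(camera, name): "extent" ([left, top, right, bottom] in pixels, round what is visible of it).
The state is a dict: "t": time; "q": joint angles; "dq": joint speeds; "effort": joint torques, N m; "tool_pos": TCP position; "tool_rot": TCP orientation; "contact_force": force on the tool from outside, world axes, zero at the start; "wrist_torque": the same for the moment, N m; "opening": finger opening in m.
Only numpy, scipy, OpenCV 4.12 (cv2) and the standard library are available. Lean on these libraries where they do the work, as an engineer would, in place of code of your own. Each camera call takes 0.05 s, during which the arm holds its last target. There are 200 camera calls.

## Working session

There is one attempt and no reset: what is moved stays moved. The work goes in short steps, Python scripts to look and compute and a shell command to move; the robot and the scene stay as the last step left them, time stands still between calls to the robot, and variables do not carry over. Pictures are saved under pics/ and viewed, about 8 in all and at most 12, crops included, and the job is handed in when it is done.

```bash
mkdir -p pics; ls; cat > h.py <<'E'
import numpy as np, cv2
from station import ctrl, get_image, calibration, finish_job, models
from scipy.spatial.transform import Rotation as Ro
def ray(cam,uv):
    c=calibration(cam);R=np.array(c["R"]);t=np.array(c["t"]);K=np.array(c["mtx"])
    d=R.T@np.linalg.solve(K,[uv[0],uv[1],1.]);return -R.T@t,d
def atz(cam,uv,z):
    o,d=ray(cam,uv);return o+d*(z-o[2])/d[2]
def proj(cam,X):
    c=calibration(cam);p=np.array(c["mtx"])@(np.array(c["R"])@np.array(X)+np.array(c["t"]).ravel());return p[:2]/p[2]
def tri(u1,u2,c1="scene",c2="top"):
    (o1,d1),(o2,d2)=ray(c1,u1),ray(c2,u2);s=np.linalg.lstsq(np.c_[d1,-d2],o2-o1,rcond=None)[0]
    a,b=o1+s[0]*d1,o2+s[1]*d2;return (a+b)/2,np.linalg.norm(a-b)
E
python3 - <<'E'
from h import *
for c in("scene","top"):
    im=get_image(c);cv2.imwrite(f"pics/{c}0.png",im[:,:,::-1])
    cal=calibration(c);print(c,-np.array(cal["R"]).T@np.array(cal["t"]).ravel())
    for n in("box","lid","bar_mid","foot","knuckle","canister_mid","mug","tray","roller"):
        print(n,[(round(d["conf"],2),np.round(d["extent"]).astype(int).tolist()) for d in models.search_frame(c,n)][:4])
print(ctrl.get_obs(),ctrl.tcp_to_grasp)
E
```

```text
pics
scene [ 1.08191372 -0.89178907  1.14677187]
box [(0.61, [254, 213, 375, 334]), (0.26, [255, 214, 372, 307])]
lid [(0.75, [253, 214, 375, 308])]
bar_mid [(0.79, [258, 213, 373, 310])]
foot [(0.9, [270, 288, 301, 335]), (0.4, [270, 291, 304, 338])]
knuckle [(0.67, [274, 291, 298, 336])]
canister_mid [(0.9, [340, 163, 358, 193]), (0.83, [321, 149, 336, 182]), (0.67, [367, 159, 387, 190])]
mug [(0.65, [177, 315, 215, 373])]
tray [(0.76, [202, 360, 347, 480])]
roller [(0.74, [398, 178, 435, 226])]
top [0.3177747  0.01139043 1.36646291]
box [(0.95, [290, 191, 400, 285])]
lid [(0.77, [290, 194, 398, 285])]
bar_mid [(0.71, [290, 193, 396, 287]), (0.37, [164, 194, 227, 214])]
foot [(0.47, [395, 216, 414, 250])]
knuckle [(0.66, [401, 213, 415, 235])]
canister_mid [(0.94, [187, 271, 213, 289]), (0.79, [160, 246, 188, 269]), (0.75, [173, 307, 196, 327])]
mug [(0.65, [290, 193, 398, 286])]
tray [(0.63, [442, 145, 509, 234])]
roller [(0.96, [162, 194, 226, 213])]
{'t': 1.0, 'q': array([ 1.01604317e+00,  5.26873422e-02,  1.61287859e+00, -3.27873276e-05,
        1.47599330e+00, -1.18973995e-01]), 'dq': array([ 0.00055263, -0.00128123,  0.00025368, -0.00258171, -0.00070873,
        0.00058125]), 'effort': array([-8.03878129e-05, -3.93693173e+01, -3.70477438e+01, -1.72235464e-04,
        4.12058562e-04, -1.16667738e-05]), 'tool_pos': array([0.26381163, 0.56658407, 0.23132423]), 'tool_rot': array([6.79102977e-01, 3.06727250e+00, 3.25976861e-05]), 'contact_force': array([-1.59280261,  0.20472714,  0.53544822]), 'wrist_torque': array([ 0.00668674, -0.01495802, -0.04103441]), 'opening': 0.08515791253654544} 0.0187
```

```bash
python3 - <<'E'
import cv2,numpy as np
s=cv2.imread("pics/scene0.png");t=cv2.imread("pics/top0.png")
a=cv2.resize(s[140:400,160:450],None,fx=2.07,fy=2.07,interpolation=3)
cv2.imwrite("pics/a.png",a)
b=cv2.resize(t[130:340,150:530],None,fx=2.1,fy=2.1,interpolation=3)
cv2.imwrite("pics/b.png",b);print(a.shape,b.shape)
E
```

```text
(538, 600, 3) (441, 798, 3)
```

View pics/a.png

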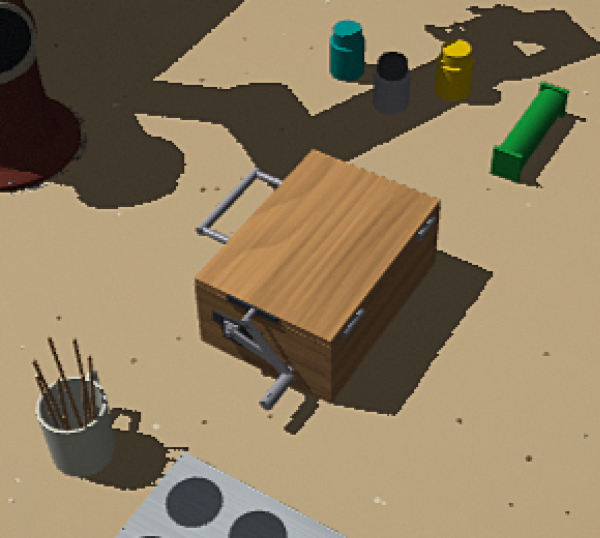

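View pics/b.png

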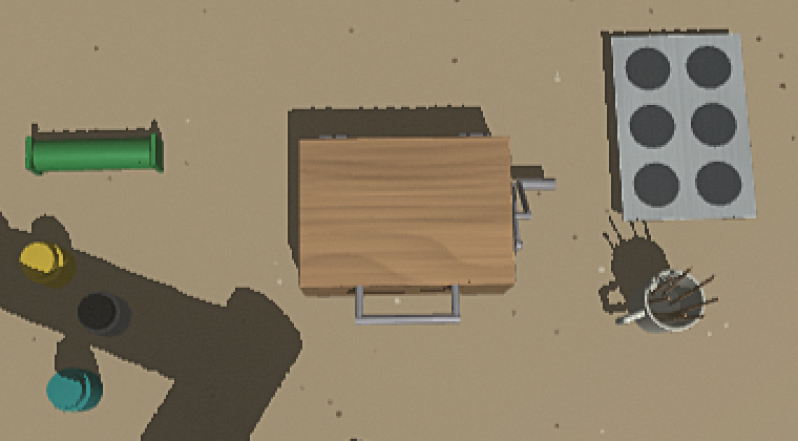

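The stainless canister (grey body, black cap) is at top-view pixel (196,278). The turquoise one (185,317) and the yellow one (172,254) are look-alikes. In the enlarged crop the grey one is at (97,312), and it is the only one that matches the description. The knuckle pin is on the box's right side, with the mug and tray further right.

```bash
python3 - <<'E'
from h import *
P=lambda x,y,z:atz("top",(150+x/2.1,130+y/2.1),z)
np.set_printoptions(precision=4,suppress=True)
for n,a in dict(c1=(299,140,.117),c2=(510,137,.117),c3=(514,289,.117),c4=(299,289,.117),bar1=(358,320,.111),bar2=(460,320,.111),cap=(97,312,.082),knk1=(520,184,.06),knk2=(556,184,.06),mug=(675,302,.09)).items(): print(n,P(*a))
S=lambda x,y,z:atz("scene",(160+x/2.07,140+y/2.07),z)
for n,a in dict(bar1=(198,231,.111),bar2=(258,173,.111),cap=(393,62,.082),base=(391,102,0),lidcornbackright=(331,340,.117),backleft=(439,201,.117),frontleft=(314,151,.117),frontright=(196,281,.117)).items(): print(n,S(*a))
print(tri((160+268/2.07,140+403/2.07),(150+554/2.1,130+184/2.1)))
E
```

```text
c1 [0.6509 0.1031 0.117 ]
c2 [ 0.6493 -0.1663  0.117 ]
c3 [ 0.4545 -0.163   0.117 ]
c4 [0.4598 0.1044 0.117 ]
bar1 [0.4202 0.0318 0.111 ]
bar2 [ 0.4177 -0.0951  0.111 ]
cap [0.4394 0.365  0.082 ]
knk1 [ 0.6001 -0.1849  0.06  ]
knk2 [ 0.5991 -0.2325  0.06  ]
mug [ 0.4368 -0.37    0.09  ]
bar1 [ 0.4197 -0.0914  0.111 ]
bar2 [0.4255 0.0358 0.111 ]
cap [0.446  0.3689 0.082 ]
base [0.4426 0.3754 0.    ]
lidcornbackright [ 0.6524 -0.1609  0.117 ]
backleft [0.6543 0.1033 0.117 ]
frontleft [0.4694 0.1043 0.117 ]
frontright [ 0.4696 -0.1654  0.117 ]
(array([ 0.6052, -0.2302,  0.0458]), np.float64(0.007507848983107272))
```

```bash
python3 -m creep '[[0.35,0,0,0,0,0,8.1],[0.35,0,0,0,0,0,8.1],[0.35,0,0,0,0,0,8.1],[0.35,0,0,0,0,0,8.1],[0.35,0,0,0,0,0,8.1],[0.35,0,0,0,0,0,8.1],[0.35,0,0,0,0,0,8.1],[0.35,0,0,0,0,0,8.1]]' 60
python3 -m creep '[[0.35,-0.03,0.012,0,0,0,0],[0.35,-0.035,0.012,0,0,0,0],[0.35,-0.035,0.012,0,0,0,0],[0.35,-0.035,0.012,0,0,0,0],[0.35,-0.035,0.012,0,0,0,0],[0.35,-0.035,0.012,0,0,0,0],[0.35,-0.035,0.012,0,0,0,0],[0.35,-0.035,0.012,0,0,0,0],[0.35,-0.035,0.012,0,0,0,0],[0.35,-0.035,0.012,0,0,0,0],[0.35,-0.035,0.012,0,0,0,0],[0.35,-0.035,0.012,0,0,0,0],[0.35,-0.035,0.012,0,0,0,0],[0.35,-0.035,0,0,0,0,0],[0.35,-0.035,0,0,0,0,0],[0.35,-0.03,0,0,0,0,0],[0.35,-0.03,0,0,0,0,0],[0.35,0,0,0.02,0,0,0],[0.35,0,0,0.02,0,0,0],[0.35,0,0,0,0,0,0]]'
python3 -c "
from h import *
o=ctrl.get_obs();print(Ro.from_rotvec(o['tool_rot']).as_matrix())"
```

```text
t: 1.8
tool_pos: [0.2638, 0.5666, 0.2313]
tool_rot: [-2.223, -2.219, -0.0]
contact_force: [-0.1, 0.4, 0.2]
opening: 0.0301
t: 3.8
tool_pos: [0.4203, -0.0128, 0.1884]
tool_rot: [-2.215, -2.222, 0.005]
contact_force: [0.4, -0.2, -0.4]
opening: 0.0295
[[-0.00315409  0.99998079 -0.00533596]
 [ 0.99999435  0.00316024  0.00114482]
 [ 0.00116166 -0.00533231 -0.99998511]]
```

```bash
python3 -m creep '[[0.35,-0.017,0,0.02,0,0,0],[0.35,0,0,0.02,0,0,0],[0.35,0,0,0.02,0,0,0],[0.35,0,0,0.02,0,0,0],[0.35,0,0,0.016,0,0,0],[0.35,0,0,0,0,0,0]]'
python3 -m creep '[[0.0,0,0,0,0,0,0],[0.0,0,0,0,0,0,0],[0.0,0,0,0,0,0,0],[0.0,0,0,0,0,0,0]]' 40
```

```text
t: 4.4
tool_pos: [0.421, -0.0293, 0.0939]
tool_rot: [-2.214, -2.224, 0.003]
contact_force: [0.0, 0.2, -1.0]
opening: 0.0303
t: 4.8
tool_pos: [0.4219, -0.0298, 0.0967]
tool_rot: [-2.216, -2.225, 0.002]
contact_force: [-6.2, 0.8, 2.1]
opening: 0.0102
```

```bash
python3 - <<'E'
from h import *
im=get_image("scene");print(proj("scene",[.421,-.03,.111]))
cv2.imwrite("pics/c.png",cv2.resize(im[170:350,200:440],None,fx=3.3,fy=3.3,interpolation=3)[:,:,::-1])
print(ctrl.get_obs())
E
```

```text
[269.5296381  237.52135592]
{'t': 4.85, 'q': array([-2.46494137e-01, -3.37499889e-01,  2.19480123e+00, -5.30409452e-04,
        1.28545700e+00, -2.50464977e-01]), 'dq': array([ 2.15045827e-04, -4.20433152e-04, -1.76398171e-03,  4.88365168e-04,
       -8.05830974e-04,  9.53346316e-05]), 'effort': array([  0.13508687, -19.6154362 , -35.92349052,   0.22819676,
        -1.38113637,  -0.09800463]), 'tool_pos': array([ 0.42195678, -0.02980289,  0.09668744]), 'tool_rot': array([-2.21633666e+00, -2.22548780e+00,  1.62305025e-03]), 'contact_force': array([-5.66481773,  1.01615172,  2.31601794]), 'wrist_torque': array([ 0.04736352,  0.90185429, -0.09466041]), 'opening': 0.010662998147829561}
```

View pics/c.png

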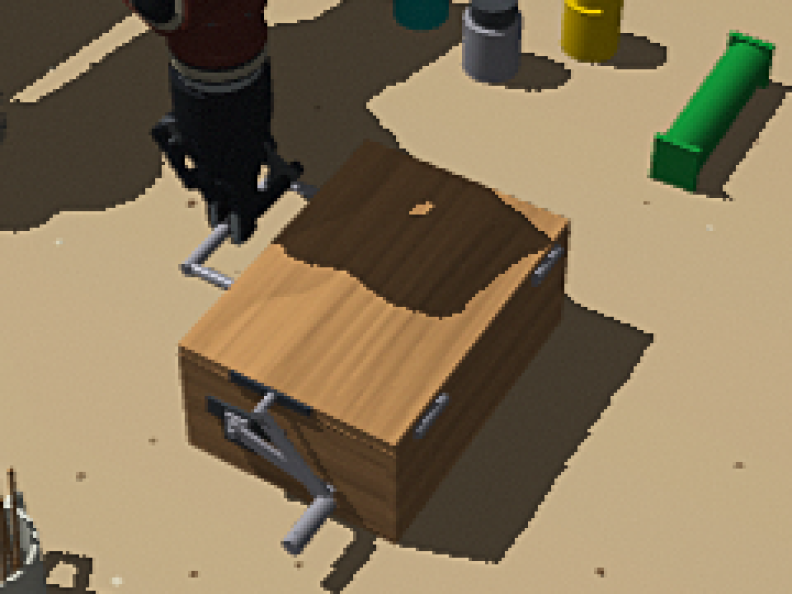

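The fingers straddle the middle of the bar, at crop pixel (238,232). Next come the arc numbers.

```bash
python3 -c "
import numpy as np
a=np.arange(0,1.55,.05)+.026
for i in range(len(a)-1):print(round(a[i+1]-.026,2),np.round(232*(np.cos(a[i])-np.cos(a[i+1])),1),np.round(-232*(np.sin(a[i+1])-np.sin(a[i])),1))"
```

```text
0.05 0.6 -11.6
0.1 1.2 -11.5
0.15 1.7 -11.5
0.2 2.3 -11.4
0.25 2.9 -11.2
0.3 3.4 -11.1
0.35 4.0 -10.9
0.4 4.5 -10.7
0.45 5.1 -10.4
0.5 5.6 -10.2
0.55 6.1 -9.9
0.6 6.6 -9.6
0.65 7.0 -9.2
0.7 7.5 -8.9
0.75 7.9 -8.5
0.8 8.3 -8.1
0.85 8.7 -7.6
0.9 9.1 -7.2
0.95 9.4 -6.7
1.0 9.8 -6.3
1.05 10.1 -5.8
1.1 10.3 -5.3
1.15 10.6 -4.7
1.2 10.8 -4.2
1.25 11.0 -3.6
1.3 11.2 -3.1
1.35 11.3 -2.5
1.4 11.4 -2.0
1.45 11.5 -1.4
1.5 11.6 -0.8
```

```bash
python3 -m creep '[[0,0,0.0006,-0.0116,0,0,0],[0,0,0.0012,-0.0115,0,0,0],[0,0,0.0017,-0.0115,0,0,0],[0,0,0.0023,-0.0114,0,0,0],[0,0,0.0029,-0.0112,0,0,0],[0,0,0.0034,-0.0111,0,0,0],[0,0,0.004,-0.0109,0,0,0],[0,0,0.0045,-0.0107,0,0,0]]'
python3 -m creep '[[0,0,0.0051,-0.0104,0,0,0],[0,0,0.0056,-0.0102,0,0,0],[0,0,0.0061,-0.0099,0,0,0],[0,0,0.0066,-0.0096,0,0,0],[0,0,0.007,-0.0092,0,0,0],[0,0,0.0075,-0.0089,0,0,0],[0,0,0.0079,-0.0085,0,0,0],[0,0,0.0083,-0.0081,0,0,0]]'
python3 -m creep '[[0,0,0.0087,-0.0076,0,0,0],[0,0,0.0091,-0.0072,0,0,0],[0,0,0.0094,-0.0067,0,0,0],[0,0,0.0049,-0.0032,0,0,0]]'

```

```text
t: 5.65
tool_pos: [0.4413, -0.0299, 0.1859]
tool_rot: [-2.215, -2.224, 0.006]
contact_force: [-9.2, -1.7, -3.3]
opening: 0.0101
t: 6.45
tool_pos: [0.4952, -0.0302, 0.2641]
tool_rot: [-2.216, -2.224, 0.009]
contact_force: [-17.3, -2.6, 10.7]
opening: 0.0104
t: 6.85
tool_pos: [0.529, -0.0305, 0.2914]
tool_rot: [2.215, 2.223, -0.003]
contact_force: [-15.5, -3.1, 15.5]
opening: 0.0104
```

```bash
python3 -m creep '[[0,0,-0.0016,-0.0025,0,0,0],[0,0,0,0,0,0,0]]'

```

```text
t: 7.05
tool_pos: [0.5285, -0.0304, 0.2913]
tool_rot: [2.214, 2.221, 0.002]
contact_force: [-4.4, -5.6, 8.2]
opening: 0.0104
```

```bash
python3 -m creep '[[0,0,0.003,-0.0042,0,0,0],[0,0,0.004,-0.0024,0,0,0]]'
python3 -m creep '[[0,0,0.004,-0.0023,0,0,0],[0,0,0,0,0,0,0]]'
python3 -m creep '[[0,0,0.0041,-0.0022,0,0,0],[0,0,0,0,0,0,0]]'

```

```text
t: 7.25
tool_pos: [0.5337, -0.0304, 0.2946]
tool_rot: [2.218, 2.225, -0.005]
contact_force: [-5.9, -5.7, 1.2]
opening: 0.0106
t: 7.45
tool_pos: [0.5386, -0.0305, 0.2977]
tool_rot: [2.216, 2.224, -0.003]
contact_force: [-3.9, -4.9, 1.4]
opening: 0.0099
t: 7.65
tool_pos: [0.5424, -0.0305, 0.2998]
tool_rot: [2.217, 2.224, -0.003]
contact_force: [-4.4, -6.0, 2.3]
opening: 0.01
```

```bash
cat > chk.py <<'E'
import sys,numpy as np
from station import ctrl
o=ctrl.get_obs();p=o["tool_pos"];f=o["contact_force"]
a=np.arctan2(p[2]+.0143-.105,.652-p[0]);T=f[0]*np.sin(a)+f[2]*np.cos(a);Rr=-f[0]*np.cos(a)+f[2]*np.sin(a)
print("a=%.3f tang=%.1f rad=%.1f"%(a-.026,T,Rr));sys.exit(abs(T)>float(sys.argv[1]))
E
C="python3 -m creep"; K="python3 chk.py 8"
$K && $C '[[0,0,0.0017,-0.0009,0,0,0],[0,0,0.0017,-0.0009,0,0,0]]' >/dev/null && $K && $C '[[0,0,0.0018,-0.0009,0,0,0],[0,0,0.0018,-0.0009,0,0,0]]' >/dev/null && $K && $C '[[0,0,0.0018,-0.0009,0,0,0],[0,0,0.0018,-0.0009,0,0,0]]' >/dev/null && $K && $C '[[0,0,0.0018,-0.0008,0,0,0],[0,0,0.0018,-0.0008,0,0,0]]' >/dev/null && $K && $C '[[0,0,0.0018,-0.0008,0,0,0],[0,0,0.0018,-0.0008,0,0,0]]' >/dev/null && $K && $C '[[0,0,0.0018,-0.0008,0,0,0],[0,0,0.0018,-0.0008,0,0,0]]' >/dev/null && $K
```

```text
a=1.062 tang=-2.8 rad=4.0False
```

```bash
sed -i 's/sys.exit(\(.*\))$/sys.exit(int(\1))/' chk.py; tail -1 chk.py
C="python3 -m creep"; K="python3 chk.py 8"
$K && $C '[[0,0,0.0017,-0.0009,0,0,0],[0,0,0.0017,-0.0009,0,0,0]]' >/dev/null && $K && $C '[[0,0,0.0018,-0.0009,0,0,0],[0,0,0.0018,-0.0009,0,0,0]]' >/dev/null && $K && $C '[[0,0,0.0018,-0.0009,0,0,0],[0,0,0.0018,-0.0009,0,0,0]]' >/dev/null && $K && $C '[[0,0,0.0018,-0.0008,0,0,0],[0,0,0.0018,-0.0008,0,0,0]]' >/dev/null && $K && $C '[[0,0,0.0018,-0.0008,0,0,0],[0,0,0.0018,-0.0008,0,0,0]]' >/dev/null && $K && $C '[[0,0,0.0018,-0.0008,0,0,0],[0,0,0.0018,-0.0008,0,0,0]]' >/dev/null && $K
```

```text
print("a=%.3f tang=%.1f rad=%.1f"%(a-.026,T,Rr));sys.exit(int(abs(T)>float(sys.argv[1])))
a=1.062 tang=-2.8 rad=4.0
a=1.077 tang=-3.7 rad=5.0
a=1.094 tang=-3.8 rad=5.4
a=1.111 tang=-4.6 rad=9.4
a=1.129 tang=-3.6 rad=5.5
a=1.145 tang=-3.6 rad=5.6
a=1.164 tang=-3.1 rad=5.3
```

```bash

C="python3 -m creep"; K="python3 chk.py 8"
$C '[[0,0,0.0018,-0.0010,0,0,0],[0,0,0.0018,-0.0010,0,0,0]]' >/dev/null && $K && $C '[[0,0,0.0019,-0.0008,0,0,0],[0,0,0.0019,-0.0008,0,0,0]]' >/dev/null && $K && $C '[[0,0,0.0019,-0.0007,0,0,0],[0,0,0.0019,-0.0007,0,0,0]]' >/dev/null && $K && $C '[[0,0,0.0019,-0.0007,0,0,0],[0,0,0.0019,-0.0007,0,0,0]]' >/dev/null && $K && $C '[[0,0,0.0019,-0.0007,0,0,0],[0,0,0.0019,-0.0007,0,0,0]]' >/dev/null && $K && $C '[[0,0,0.0019,-0.0006,0,0,0],[0,0,0.0019,-0.0006,0,0,0]]' >/dev/null && $K && $C '[[0,0,0.0019,-0.0006,0,0,0],[0,0,0.0019,-0.0006,0,0,0]]' >/dev/null && $K && $C '[[0,0,0.0019,-0.0005,0,0,0],[0,0,0.0019,-0.0005,0,0,0]]' >/dev/null && $K
```

```text
a=1.179 tang=-3.9 rad=4.2
a=1.198 tang=-3.7 rad=3.7
a=1.215 tang=-3.6 rad=4.5
a=1.232 tang=-3.1 rad=3.5
a=1.250 tang=-2.0 rad=4.1
a=1.267 tang=-1.9 rad=2.7
a=1.278 tang=-7.9 rad=5.4
a=1.288 tang=-12.7 rad=7.1
```

```bash

C="python3 -m creep"; K="python3 chk.py 12"
$C '[[0,0,-0.002,0.0005,0,0,0],[0,0,-0.002,0.0005,0,0,0],[0,0,0,0,0,0,0]]' >/dev/null; $K
$C '[[0,0,-0.002,0.0005,0,0,0],[0,0,0,0,0,0,0]]' >/dev/null; $K
python3 - <<'E'
from h import *
a=[get_image(c) for c in("scene","top")]
print([models.search_frame(c,"knuckle")[:2] for c in("scene","top")])
A=cv2.resize(a[0][200:350,220:340],None,fx=3.3,fy=3.3,interpolation=3);B=cv2.resize(a[1][180:330,340:460],None,fx=3.3,fy=3.3,interpolation=3)
cv2.imwrite("pics/d.png",np.hstack([A,B])[:,:,::-1])
E
```

```text
a=1.278 tang=-5.8 rad=3.9
a=1.272 tang=-3.1 rad=2.0
[[{'extent': [270.9, 276.5, 309.7, 305.2], 'conf': 0.6}, {'extent': [177.5, 318.3, 215.2, 369.1], 'conf': 0.45}], [{'extent': [404.7, 190.7, 418.7, 228.6], 'conf': 0.7}]]
```

View pics/d.png

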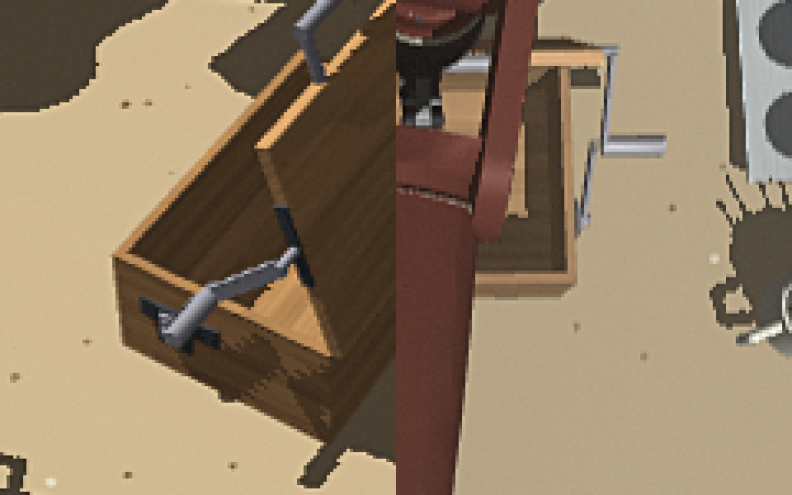

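```bash
python3 - <<'E'
from h import *
print(tri((273,301),(421,224)),tri((285,287),(404,224)))
F=atz("top",(397.3,245.2),.06);print("foot~",F)
o=ctrl.get_obs();print(o["t"],o["tool_pos"])
E
```

```text
(array([ 0.56562431, -0.22996377,  0.14598645]), np.float64(0.0057602016711175465)) (array([ 0.56693321, -0.18438439,  0.14994076]), np.float64(0.008804525030057238))
foot~ [ 0.52251463 -0.1806182   0.06      ]
11.15 [ 0.58791219 -0.03063395  0.31962579]
```

```bash
python3 - <<'E'
from h import *
A,e=tri((307.9,277.3),(404.8,195.2));print(A,e)
K=np.array([.566,.148])
for Fx in(.522,.527):
  for z in(.045,.06):
    v1=K-[Fx,z];v2=A[[0,2]]-K;print(np.hypot(*v1),np.hypot(*v2),np.degrees(np.arctan2(v1[1],v1[0])-np.arctan2(v2[1],v2[0])))
print(proj("scene",[.522,-.181,.05]),proj("scene",[.522,-.181,.07]))
E
C="python3 -m creep"; K="python3 chk.py 10"
$C '[[0,0,-0.002,0.0005,0,0,0],[0,0,0,0,0,0,0]]' >/dev/null; $K
$C '[[0,0,-0.002,0.0005,0,0,0],[0,0,0,0,0,0,0]]' >/dev/null; $K
```

```text
[ 0.62708421 -0.17950435  0.21262761] 0.00903852462607173
0.11200446419674527 0.0889269885163152 20.254027869043433
0.09838699100999071 0.0889269885163152 16.82039750659291
0.11013627921806689 0.0889269885163152 22.646739536148694
0.09625487000666508 0.0889269885163152 19.483398272660057
[270.43237616 305.999333  ] [269.95427752 300.80644123]
a=1.265 tang=-2.8 rad=2.2
a=1.257 tang=-1.5 rad=1.7
```

The stay is bent about 20° past the line with the elbow up, so it is locked. The knuckle is at about (0.566, -0.207, 0.148). I'll release the bar, rise and refine the canister position from the pictures.

```bash
python3 -m creep '[[0.4,0,0,0,0,0,0],[0.4,0,0,0,0,0,0],[0.4,0,0,0,0,0,0],[0.4,0,0,-0.02,0,0,0],[0.4,0,0,-0.03,0,0,0],[0.4,0,0,-0.03,0,0,0],[0.8,0.02,-0.02,0,0,0,0],[0.8,0.03,-0.02,0,0,0,0]]'
python3 - <<'E'
from h import *
for c,(x0,x1,y0,y1),z in(("top",(180,215,265,295),.082),("scene",(336,362,158,180),.082)):
    im=cv2.imread(f"pics/{c}0.png");p=im[y0:y1,x0:x1].astype(int)
    m=(p.max(2)<45).astype(np.uint8)
    n,l,s,ce=cv2.connectedComponentsWithStats(m);i=1+np.argmax(s[1:,4]);print(c,s[i],ce[i]+[x0,y0],atz(c,ce[i]+[x0,y0],z))
E
```

```text
t: 12.35
tool_pos: [0.5443, 0.0206, 0.3988]
tool_rot: [2.218, 2.222, 0.003]
contact_force: [0.4, -0.6, 0.8]
opening: 0.0619
top [  7   5  18  17 210] [195.53809524 277.86666667] [0.44131522 0.36675399 0.082     ]
scene [  6   7  16  14 175] [349.29142857 171.83428571] [0.44903388 0.35967808 0.082     ]
```

```bash
python3 -m creep '[[1,0,-0.01,0,0,0,0],[1,0,0,0,0,0,-8.2],[1,0,0,0,0,0,-8.2],[1,0,0,0,0,0,-8.2],[1,0,0,0,0,0,-8.2],[1,0,0,0,0,0,-8.2],[1,0,0,0,0,0,-8.2],[1,0,0,0,0,0,-8.2],[1,0,0,0,0,0,-8.2],[1,0,0,0,0,0,-8.2],[1,0,0,0,0,0,-8.2],[1,0,0,0,0,0,-8]]'
python3 -m creep '[[1,0.009,0.03,0.01,0,0,0],[1,0.009,0.03,0.02,0,0,0],[1,0.009,0.035,0.02,0,0,0],[1,0.009,0.035,0.02,0,0,0],[1,0.009,0.035,0.02,0,0,0],[1,0.009,0.035,0.02,0,0,0],[1,0.009,0.035,0.02,0,0,0],[1,0.009,0.035,0.02,0,0,0],[1,0.009,0.035,0.02,0,0,0],[1,0.009,0.035,0.02,0,0,0],[1,0,0,0,0,0,0],[1,0,0,0,0,0,0]]'
python3 -c "
from h import *
o=ctrl.get_obs();print(Ro.from_rotvec(o['tool_rot']).as_matrix().round(3))"
```

```text
t: 13.55
tool_pos: [0.5341, 0.0205, 0.3971]
tool_rot: [-0.016, 3.141, 0.0]
contact_force: [-0.3, 0.2, -0.6]
opening: 0.0856
t: 14.75
tool_pos: [0.4422, 0.3604, 0.2065]
tool_rot: [0.009, -3.141, 0.002]
contact_force: [-0.4, -0.0, -0.3]
opening: 0.0851
[[-1.    -0.006 -0.001]
 [-0.006  1.    -0.001]
 [ 0.001 -0.001 -1.   ]]
```

```bash
python3 -m creep '[[1,0,0.0065,0.02,0,0,0],[1,0,0,0.03,0,0,0],[1,0,0,0.03,0,0,0],[1,0,0,0.03,0,0,0],[1,0,0,0.03,0,0,0],[1,0,0,0.02,0,0,0],[1,0,0,0.019,0,0,0],[1,0,0,0,0,0,0],[1,0,0,0,0,0,0]]'
python3 -m creep '[[0.4,0,0,0,0,0,0],[0.4,0,0,0,0,0,0],[0.4,0,0,0,0,0,0],[0.4,0,0,0,0,0,0],[0.4,0,0,0,0,0,0]]' 40
```

```text
t: 15.65
tool_pos: [0.4437, 0.3663, 0.0294]
tool_rot: [-0.004, 3.14, 0.001]
contact_force: [0.5, -0.3, 1.5]
opening: 0.0849
t: 16.15
tool_pos: [0.4442, 0.368, 0.0308]
tool_rot: [-0.006, 3.138, 0.004]
contact_force: [-0.1, 1.4, 5.5]
opening: 0.0545
```

```bash
python3 -m creep '[[0.4,0,0,-0.01,0,0,0],[0.4,0,0,-0.03,0,0,0],[0.4,0,0,-0.03,0,0,0],[0.4,0,0,-0.03,0,0,0],[0.4,0,0,-0.03,0,0,0],[0.4,0,0,-0.03,0,0,0],[0.4,-0.004,-0.02,0,0,0,0],[0.4,-0.006,-0.035,0,0,0,0],[0.4,-0.006,-0.035,0,0,0,0],[0.4,-0.006,-0.035,0,0,0,0],[0.4,-0.006,-0.035,0,0,0,0],[0.4,-0.006,-0.035,0,0,0,0],[0.4,-0.006,-0.035,0,0,0,0],[0.4,-0.006,-0.035,0,0,0,0],[0.4,-0.006,-0.035,0,0,0,0],[0.4,-0.006,-0.035,0,0,0,0],[0.4,-0.006,-0.035,0,0,0,0],[0.4,-0.006,-0.028,0,0,0,0],[0.4,0,0,0,0,0,0],[0.4,0,0,0,0,0,0]]'
python3 - <<'E'
from h import *
a=[get_image(c) for c in("scene","top")]
A=cv2.resize(a[0][100:350,200:440],None,fx=1.66,fy=1.66,interpolation=3);B=cv2.resize(a[1][130:380,240:480],None,fx=1.66,fy=1.66,interpolation=3)
cv2.imwrite("pics/e.png",np.hstack([A,B])[:,:,::-1])
E
```

```text
t: 18.15
tool_pos: [0.5134, -0.0311, 0.1877]
tool_rot: [0.004, -3.14, -0.001]
contact_force: [1.0, 0.9, -3.5]
opening: 0.0548
```

View pics/e.png

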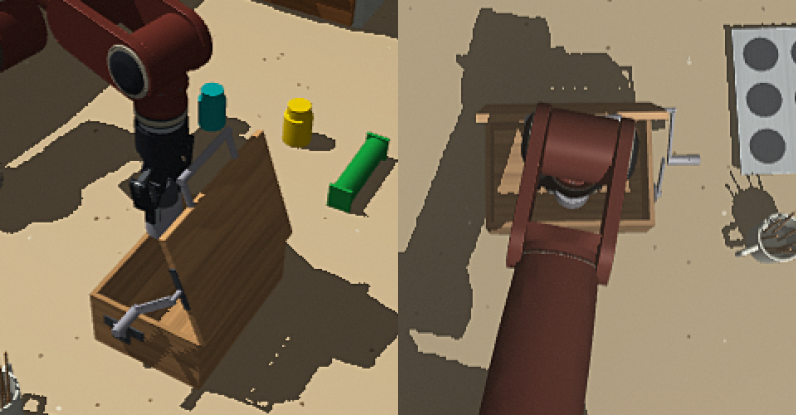

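```bash
python3 - <<'E'
from h import *
for z in(.35,.45,.55): print(z,atz("top",(240+175/1.66,130+103/1.66),z), atz("top",(240+230/1.66,130+150/1.66),z))
# side silhouettes in scene: wrist joint centre crop(128,70), its bottom (165,125), gripper body
for p in((128,70),(211,45),(190,120),(193,165)):
    uv=(200+p[0]/1.66,100+p[1]/1.66);o,d=ray("scene",uv);s=(-.031-o[1])/d[1];print(p,o+s*d)
E
```

```text
0.35 [ 0.59679266 -0.02994141  0.35      ] [ 0.53220049 -0.09989723  0.35      ]
0.45 [ 0.56934277 -0.02587517  0.45      ] [ 0.5111052  -0.08894871  0.45      ]
0.55 [ 0.54189288 -0.02180892  0.55      ] [ 0.49000991 -0.07800018  0.55      ]
(128, 70) [ 0.46465707 -0.031       0.42570473]
(211, 45) [ 0.59141969 -0.031       0.50617783]
(190, 120) [ 0.56081738 -0.031       0.37990706]
(193, 165) [ 0.56527051 -0.031       0.30399242]
```

```bash
python3 -m creep '[[0.4,0.006,0,0,0,0,0],[0.4,0,0,0.02,0,0,0],[0.4,0,0,0.02,0,0,0],[0.4,0,0,0.02,0,0,0],[0.4,0,0,0,0,0,0]]'
python3 -m creep '[[0.4,0,0,0.015,0,0,0],[0.4,0,0,0.015,0,0,0],[0.4,0,0,0.01,0,0,0],[0.4,0,0,0,0,0,0]]'
python3 -m creep '[[0.4,0,0,0.01,0,0,0],[0.4,0,0,0.01,0,0,0],[0.4,0,0,0,0,0,0]]'
```

```text
t: 18.75
tool_pos: [0.5051, -0.0296, 0.1247]
tool_rot: [0.009, -3.135, -0.002]
contact_force: [-0.5, 0.4, -2.8]
opening: 0.0547
t: 19.15
tool_pos: [0.5066, -0.0306, 0.086]
tool_rot: [0.006, -3.138, -0.001]
contact_force: [-0.5, 0.2, -3.4]
opening: 0.0549
t: 19.45
tool_pos: [0.5069, -0.0308, 0.0664]
tool_rot: [0.006, -3.138, -0.001]
contact_force: [-0.8, -0.2, -2.9]
opening: 0.0546
```

```bash
python3 -m creep '[[0.4,0,0,0.01,0,0,0],[0.4,0,0,0.01,0,0,0],[0.4,0,0,0,0,0,0]]'
python3 -m creep '[[0.4,0,0,0.004,0,0,0],[0.4,0,0,0.002,0,0,0],[0.4,0,0,0,0,0,0]]'
```

```text
t: 19.75
tool_pos: [0.5066, -0.0307, 0.0461]
tool_rot: [0.006, -3.138, -0.001]
contact_force: [-0.3, -0.1, -2.4]
opening: 0.0544
t: 20.05
tool_pos: [0.5081, -0.0309, 0.0421]
tool_rot: [0.006, -3.141, -0.0]
contact_force: [-0.5, -0.3, -2.0]
opening: 0.0545
```

```bash
python3 -m creep '[[0.4,0,0,0.002,0,0,0],[0.4,0,0,0,0,0,0]]'
python3 -m creep '[[0.4,0,0,0.0015,0,0,0],[0.4,0,0,0,0,0,0]]'
```

```text
t: 20.25
tool_pos: [0.5081, -0.0309, 0.0402]
tool_rot: [-0.006, 3.142, -0.0]
contact_force: [0.3, -0.2, -2.9]
opening: 0.0545
t: 20.45
tool_pos: [0.5083, -0.031, 0.0388]
tool_rot: [-0.006, 3.141, -0.0]
contact_force: [-0.1, 0.4, -2.3]
opening: 0.0546
```

```bash
python3 -m creep '[[0.4,0,0,0.0015,0,0,0],[0.4,0,0,0,0,0,0]]'
python3 -m creep '[[0.4,0,0,0.0015,0,0,0],[0.4,0,0,0,0,0,0]]'
```

```text
t: 20.65
tool_pos: [0.5085, -0.031, 0.0388]
tool_rot: [0.007, -3.141, 0.0]
contact_force: [-5.5, 1.0, 8.1]
opening: 0.0547
t: 20.85
tool_pos: [0.5087, -0.031, 0.0388]
tool_rot: [0.007, -3.14, -0.0]
contact_force: [-10.5, 1.8, 16.2]
opening: 0.0546
```

```bash
python3 -m creep '[[0.4,0,0,-0.003,0,0,0],[0.9,0,0,0,0,0,0],[0.9,0,0,0,0,0,0],[0.9,0,0,0,0,0,0],[0.9,0,0,0,0,0,0],[0.9,0,0,-0.02,0,0,0],[0.9,0,0,-0.03,0,0,0],[0.9,0,0,-0.04,0,0,0],[0.9,0,0,-0.04,0,0,0],[0.9,0,0,-0.04,0,0,0],[0.5,0,0,-0.04,0,0,0],[0,0,-0.025,-0.03,0,0,0],[0,0,-0.03,-0.02,0,0,0],[0,0,-0.03,0,0,0,0],[0,0,-0.03,0,0,0,0],[0,0,-0.03,0,0,0,0],[0,0,-0.03,0,0,0,0],[0,0,-0.009,0,0,0,0],[0,0,0,0,0,0,0]]'
python3 - <<'E'
from h import *
a=[get_image(c) for c in("scene","top")]
A=cv2.resize(a[0][160:340,240:380],None,fx=2.8,fy=2.8,interpolation=3);B=cv2.resize(a[1][170:350,300:440],None,fx=2.8,fy=2.8,interpolation=3)
cv2.imwrite("pics/f.png",np.hstack([A,B])[:,:,::-1]);print(ctrl.get_obs()["tool_pos"])
E
```

```text
t: 22.75
tool_pos: [0.5087, -0.2157, 0.2983]
tool_rot: [0.003, -3.141, -0.001]
contact_force: [-0.5, 0.5, -0.3]
opening: -0.0003
[ 0.50889463 -0.21420091  0.29848422]
```

View pics/f.png

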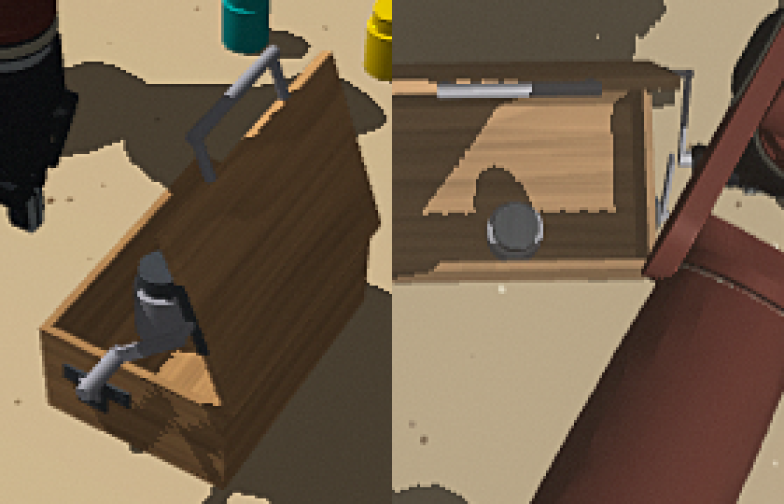

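```bash
python3 -m creep '[[0,0,0,0,0,-8.4,0],[0,0,0,0,0,-8.4,0],[0,0,0,0,0,-8.4,0],[0,0,0,0,0,-8.4,0],[0,0,0,0,0,-8.4,0],[0,0,0,0,0,-8.3,0],[0,0,0,0,0,0,0],[0,0,0,0,0,0,0]]'
python3 - <<'E'
from h import *
o=ctrl.get_obs();M=Ro.from_rotvec(o['tool_rot']).as_matrix();print(M.round(3));print("to prepush, tool axes",M.T@(np.array([.5406,-.215,.169])-o["tool_pos"]))
print("bar ends",tri((309.6,208.2),(374.3,202.1)),tri((338.9,177.9),(316.1,202.1)))
E
```

```text
t: 23.65
tool_pos: [0.5087, -0.2142, 0.2986]
tool_rot: [-0.005, 2.266, 0.003]
contact_force: [0.3, -0.1, 0.2]
opening: 0.0001
[[-0.64  -0.005  0.768]
 [-0.003  1.     0.004]
 [-0.768  0.    -0.64 ]]
to prepush, tool axes [ 0.07913329 -0.00098189  0.10748297]
bar ends (array([ 0.58099898, -0.09222903,  0.32901059]), np.float64(0.006870565965280407)) (array([0.58341529, 0.03650918, 0.32732703]), np.float64(0.005179456902484807))
```

```bash
python3 -m creep '[[0,0.02,0,0.02,0,0,0],[0,0.02,0,0.02,0,0,0],[0,0.02,0,0.02,0,0,0],[0,0.019,0,0.02,0,0,0],[0,0,0,0.02,0,0,0],[0,0,0,0.007,0,0,0],[0,0,0,0,0,0,0],[0,0,0,0,0,0,0]]'
python3 - <<'E'
from h import *
a=get_image("scene")
cv2.imwrite("pics/g.png",cv2.resize(a[210:350,230:350],None,fx=4,fy=4,interpolation=3)[:,:,::-1])
E
```

```text
t: 24.45
tool_pos: [0.5419, -0.2151, 0.1718]
tool_rot: [-0.007, 2.262, 0.001]
contact_force: [-0.3, -0.2, 0.1]
opening: 0.0002
```

View pics/g.png

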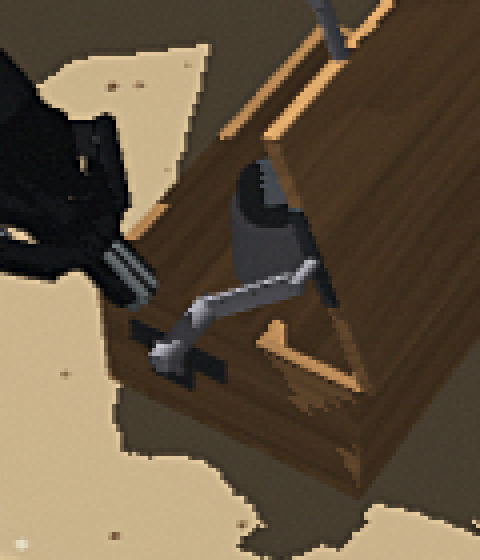

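```bash
python3 - <<'E'
from h import *
f=lambda X:(proj("scene",X)-[230,210])*4
p=ctrl.get_obs()["tool_pos"];print(f(p),f(p+np.array([.77,0,-.64])*.03),f([.566,-.192,.148]),f([.566,-.212,.148]),f([.566,-.233,.148]))
E
python3 -m creep '[[0,0,0,0.008,0,0,0],[0,0,0,0.006,0,0,0],[0,0,0,0.003,0,0,0],[0,0,0,0,0,0,0]]'
```

```text
[143.9384916  301.83691034] [179.44264054 339.65558003] [204.06568702 319.2223969 ] [184.86912648 341.92334178] [164.32486691 366.21801183]
t: 24.9
tool_pos: [0.5538, -0.2145, 0.1581]
tool_rot: [-0.005, 2.265, 0.003]
contact_force: [0.3, 0.5, -0.0]
opening: -0.0
```

```bash
for i in 1; do
python3 -m creep '[[0,0,0,0.003,0,0,0],[0,0,0,0.003,0,0,0]]'; python3 -m creep '[[0,0,0,0.003,0,0,0],[0,0,0,0.002,0,0,0]]'; done
```

```text
t: 25.1
tool_pos: [0.5585, -0.2149, 0.1549]
tool_rot: [-0.004, 2.264, 0.002]
contact_force: [0.4, 0.1, -0.2]
opening: 0.0001
t: 25.3
tool_pos: [0.5626, -0.215, 0.152]
tool_rot: [-0.004, 2.263, 0.002]
contact_force: [-3.2, -0.2, 2.1]
opening: -0.0002
```

```bash
cat > ck2.py <<'E'
import sys,numpy as np
from station import ctrl
o=ctrl.get_obs();f=o["contact_force"];print(o["tool_pos"].round(4),f.round(1));sys.exit(int(np.linalg.norm(f)>float(sys.argv[1])))
E
C="python3 -m creep"; K="python3 ck2.py 15"
$C '[[0,0,0,0.002,0,0,0],[0,0,0,0.002,0,0,0]]' >/dev/null; $K && $C '[[0,0,0,0.002,0,0,0],[0,0,0,0.002,0,0,0]]' >/dev/null && $K && $C '[[0,0,0,0.002,0,0,0],[0,0,0,0.002,0,0,0]]' >/dev/null && $K && $C '[[0,0,0,0.002,0,0,0],[0,0,0,0.002,0,0,0]]' >/dev/null && $K && $C '[[0,0,0,0.002,0,0,0],[0,0,0,0.002,0,0,0]]' >/dev/null && $K
```

```text
[ 0.5658 -0.215   0.1497] [-1.4 -0.6  2.4]
[ 0.5688 -0.2149  0.147 ] [-0.5 -0.   2.5]
[ 0.5716 -0.2148  0.1439] [-0.2 -0.8  2. ]
[ 0.5746 -0.2146  0.141 ] [-0.1 -0.6  2.2]
[ 0.5774 -0.2146  0.1382] [-3.7 -1.6  1.4]
```

```bash
C="python3 -m creep"; K="python3 ck2.py 15"
$C '[[0,0,0,0.0025,0,0,0],[0,0,0,0.0025,0,0,0]]' >/dev/null; $K && $C '[[0,0,0,0.0025,0,0,0],[0,0,0,0.0025,0,0,0]]' >/dev/null && $K && $C '[[0,0,0,0.0025,0,0,0],[0,0,0,0.0025,0,0,0]]' >/dev/null && $K && $C '[[0,0,0,0.0025,0,0,0],[0,0,0,0.0025,0,0,0]]' >/dev/null && $K && $C '[[0,0,0,0,0,0,0]]'
python3 - <<'E'
from h import *
a=get_image("scene")
cv2.imwrite("pics/i.png",cv2.resize(a[210:350,230:350],None,fx=4,fy=4,interpolation=3)[:,:,::-1])
E
```

```text
[ 0.581  -0.2145  0.1346] [-5.  -1.5  0.3]
[ 0.5849 -0.2142  0.1313] [-6.2 -0.7  0.8]
[ 0.5885 -0.214   0.1277] [-8.4 -1.3  0.4]
[ 0.5921 -0.2139  0.1242] [-8.5 -0.1  1.1]
t: 27.2
tool_pos: [0.5924, -0.2139, 0.1244]
tool_rot: [-0.005, 2.266, 0.004]
contact_force: [-4.0, -0.6, 0.8]
opening: 0.0003
```

View pics/i.png

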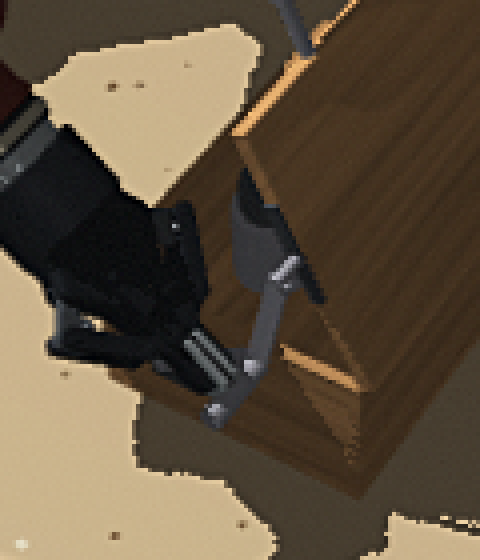

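```bash
python3 -m creep '[[0,0,0,-0.01,0,0,0],[0,0,0,-0.03,0,0,0],[0,0,0,-0.035,0,0,0],[0,0,0,-0.035,0,0,0],[0,0,0,-0.035,0,0,0],[0,0,0,0,0,8.4,0],[0.2,0,0,0,0,8.4,0],[0.4,0,0,0,0,8.4,0],[0.4,0,0,0,0,8.4,0],[0.4,0,0,0,0,8.4,0],[0.4,0,0,0,0,8.3,0],[0.4,0,0,-0.02,0,0,8.2],[0.4,0,0,-0.03,0,0,8.2],[0.4,0,0,-0.03,0,0,8.2],[0.4,0,0,-0.03,0,0,8.2],[0.4,0,0,-0.03,0,0,8.2],[0.4,0,0,-0.02,0,0,8.2],[0.4,0,0,0,0,0,8.2],[0.4,0,0,0,0,0,8.2],[0.4,0,0,0,0,0,8.2]]'
python3 -m creep '[[0.4,0,0,0,0,0,8.2],[0.4,0,0,0,0,0,8],[0.4,0,0,0,0,0,0]]'
python3 - <<'E'
from h import *
a=[get_image(c) for c in("scene","top")]
A=cv2.resize(a[0][160:340,240:380],None,fx=2.8,fy=2.8,interpolation=3);B=cv2.resize(a[1][170:350,290:430],None,fx=2.8,fy=2.8,interpolation=3)
cv2.imwrite("pics/j.png",np.hstack([A,B])[:,:,::-1]);o=ctrl.get_obs();print(o["tool_pos"],Ro.from_rotvec(o['tool_rot']).as_matrix().round(3))
E
```

```text
t: 29.25
tool_pos: [0.482, -0.2146, 0.3792]
tool_rot: [1.887, 2.511, 0.002]
contact_force: [-0.1, -0.8, 0.2]
opening: 0.0342
t: 29.55
tool_pos: [0.4818, -0.2147, 0.3788]
tool_rot: [-2.216, -2.227, -0.001]
contact_force: [0.8, -0.2, -0.0]
opening: 0.0341
[ 0.48174009 -0.21478181  0.37878035] [[-0.007  1.     0.   ]
 [ 1.     0.007  0.001]
 [ 0.001  0.    -1.   ]]
```

View pics/j.png

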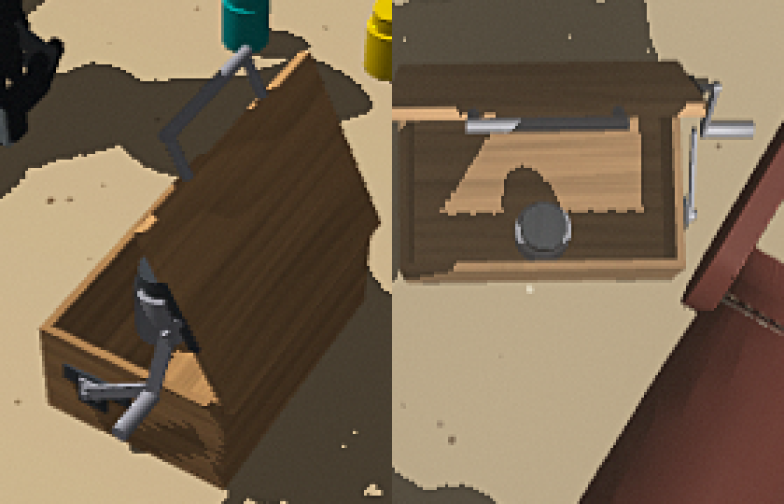

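```bash
python3 - <<'E'
from h import *
a=tri((298.9,208.2),(375,214.4));b=tri((328.2,177.9),(316.8,214.6));print(a,b)
m=(a[0]+b[0])/2;print(m,np.arctan2(m[2]-.105,.652-m[0])-.026,np.hypot(m[2]-.105,.652-m[0]))
for al in(1.1,1.12,1.14,1.16,1.18):
    X=[.652-.232*np.cos(al+.026),-.03,.105+.232*np.sin(al+.026)];print(al,X,proj("scene",X),proj("top",X))
E
```

```text
(array([ 0.55481673, -0.09408762,  0.31900393]), np.float64(0.005833163150196272)) (array([0.55642643, 0.03516253, 0.31779814]), np.float64(0.003666106350570275))
[ 0.55562158 -0.02946254  0.31840103] 1.1205872957214893 0.23415550459571138
1.1 [np.float64(0.5521764241661246), -0.03, np.float64(0.31442601010318305)] [311.57732682 193.78132977] [345.42809432 215.56659331]
1.12 [np.float64(0.5563846291887778), -0.03, np.float64(0.3163804647185555)] [313.14376539 193.71736097] [345.4089532  213.53936124]
1.14 [np.float64(0.5606310790849011), -0.03, np.float64(0.3182503699664092)] [314.73181886 193.6872688 ] [345.3880609  211.49941473]
1.16 [np.float64(0.5649140753311542), -0.03, np.float64(0.32003497790957663)] [316.3408274  193.69129578] [345.36542551 209.44804407]
1.18 [np.float64(0.5692319047861447), -0.03, np.float64(0.3217335747286751)] [317.97010957 193.72966562] [345.34105677 207.38655675]
```

```bash
python3 -m creep '[[0.4,0.02,0.008,0,0,0,0],[0.4,0.03,0.012,0,0,0,0],[0.4,0.03,0.012,0,0,0,0],[0.4,0.03,0.012,0,0,0,0],[0.4,0.03,0.012,0,0,0,0],[0.4,0.03,0.012,0,0,0,0],[0.4,0.015,0.006,0.01,0,0,0],[0.4,0,0,0.02,0,0,0],[0.4,0,0,0,0,0,0],[0.4,0,0,0,0,0,0]]'
python3 ck2.py 10
```

```text
t: 30.65
tool_pos: [0.5544, -0.0301, 0.3479]
tool_rot: [-2.216, -2.225, 0.002]
contact_force: [0.2, 1.1, 0.4]
opening: 0.034
[ 0.5544 -0.0301  0.3479] [0.2 1.1 0.4]
```

```bash
python3 -m creep '[[0.4,0,0.0015,0.015,0,0,0],[0.4,0,0,0.015,0,0,0],[0.4,0,0,0.015,0,0,0],[0.4,0,0,0.003,0,0,0],[0.4,0,0,0,0,0,0]]'
python3 -m creep '[[0,0,0,0,0,0,0],[0,0,0,0,0,0,0],[0,0,0,0,0,0,0],[0,0,0,0,0,0,0]]' 40; python3 chk.py 9
```

```text
t: 31.15
tool_pos: [0.5556, -0.0298, 0.2992]
tool_rot: [-2.216, -2.224, 0.002]
contact_force: [0.1, -0.2, -0.4]
opening: 0.0343
t: 31.55
tool_pos: [0.5565, -0.0298, 0.3018]
tool_rot: [2.216, 2.225, 0.001]
contact_force: [-1.7, 0.6, 2.8]
opening: 0.0106
a=1.120 tang=-0.4 rad=3.2
```

```bash
python3 -m creep '[[0,0,-0.0102,0.0055,0,0,0],[0,0,-0.0099,0.006,0,0,0],[0,0,-0.0096,0.0065,0,0,0],[0,0,-0.0092,0.007,0,0,0]]'; python3 chk.py 12
```

```text
t: 31.95
tool_pos: [0.5171, -0.0296, 0.2776]
tool_rot: [2.215, 2.225, 0.004]
contact_force: [-3.2, 1.8, 9.1]
opening: 0.0104
a=0.920 tang=2.7 rad=9.3
```

```bash
python3 -m creep '[[0,0,-0.0096,0.0065,0,0,0],[0,0,-0.009,0.0072,0,0,0],[0,0,-0.0081,0.0083,0,0,0],[0,0,-0.0077,0.0087,0,0,0]]'; python3 chk.py 15 && python3 -m creep '[[0,0,-0.0073,0.009,0,0,0],[0,0,-0.0069,0.0094,0,0,0],[0,0,-0.0064,0.0097,0,0,0],[0,0,-0.006,0.01,0,0,0]]'; python3 chk.py 12
```

```text
t: 32.35
tool_pos: [0.4816, -0.0294, 0.2446]
tool_rot: [-2.215, -2.225, 0.0]
contact_force: [-3.7, 5.0, 6.0]
opening: 0.0107
a=0.709 tang=2.0 rad=6.8
t: 32.75
tool_pos: [0.454, -0.0293, 0.2058]
tool_rot: [-2.213, -2.222, 0.003]
contact_force: [-6.0, 6.2, 4.8]
opening: 0.0104
a=0.500 tang=1.2 rad=7.6
```

```bash
python3 -m creep '[[0,0,-0.0066,0.0098,0,0,0],[0,0,-0.0051,0.0104,0,0,0],[0,0,-0.0045,0.0107,0,0,0],[0,0,-0.004,0.0109,0,0,0]]'; python3 chk.py 15 && python3 -m creep '[[0,0,-0.0034,0.0111,0,0,0],[0,0,-0.0029,0.0112,0,0,0],[0,0,-0.0023,0.0114,0,0,0]]'; python3 chk.py 12
```

```text
t: 33.15
tool_pos: [0.4348, -0.0292, 0.1633]
tool_rot: [-2.214, -2.224, -0.001]
contact_force: [0.1, 6.9, 0.5]
opening: 0.0104
a=0.297 tang=0.5 rad=0.0
t: 33.45
tool_pos: [0.4259, -0.0291, 0.1294]
tool_rot: [-2.214, -2.223, -0.0]
contact_force: [0.2, 5.5, 1.3]
opening: 0.01
a=0.144 tang=1.3 rad=0.0
```

```bash
python3 -m creep '[[0,0,-0.0015,0.01,0,0,0],[0,0,-0.001,0.009,0,0,0],[0,0,-0.0005,0.006,0,0,0],[0,0,0,0.002,0,0,0],[0,0,0,0,0,0,0]]'; python3 chk.py 10 && python3 -m creep '[[0,0,0,0.002,0,0,0],[0,0,0,0,0,0,0]]';python3 chk.py 10
```

```text
t: 33.95
tool_pos: [0.4224, -0.029, 0.1017]
tool_rot: [-2.213, -2.222, 0.001]
contact_force: [0.9, 5.8, -2.0]
opening: 0.0103
a=0.022 tang=-1.9 rad=-1.0
t: 34.15
tool_pos: [0.4222, -0.0291, 0.0999]
tool_rot: [-2.213, -2.222, 0.002]
contact_force: [0.1, 5.4, -1.5]
opening: 0.0102
a=0.014 tang=-1.5 rad=-0.1
```

```bash
C="python3 -m creep"; K="python3 chk.py 6"
$C '[[0,0,0,0.0015,0,0,0],[0,0,0,0,0,0,0]]' >/dev/null;$K && $C '[[0,0,0,0.001,0,0,0],[0,0,0,0,0,0,0]]' >/dev/null && $K && $C '[[0,0,0,0.001,0,0,0],[0,0,0,0,0,0,0]]' >/dev/null && $K && $C '[[0,0,0,0.001,0,0,0],[0,0,0,0,0,0,0]]' >/dev/null && $K;  python3 ck2.py 9
```

```text
a=0.008 tang=-2.0 rad=1.2
a=0.004 tang=-0.4 rad=1.6
a=-0.001 tang=-0.3 rad=2.2
a=-0.005 tang=-0.3 rad=2.4
[ 0.422  -0.029   0.0955] [-2.4  5.8 -0.3]
```

```bash
C="python3 -m creep"; K="python3 chk.py 5"
$C '[[0,0,0,0.001,0,0,0],[0,0,0,0,0,0,0]]' >/dev/null;$K && $C '[[0,0,0,0.001,0,0,0],[0,0,0,0,0,0,0]]' >/dev/null && $K && $C '[[0,0,0,0.001,0,0,0],[0,0,0,0,0,0,0]]' >/dev/null && $K;  python3 ck2.py 9
```

```text
a=-0.010 tang=0.6 rad=2.9
a=-0.014 tang=-0.5 rad=2.5
a=-0.018 tang=-0.6 rad=1.9
[ 0.4219 -0.0291  0.0925] [-1.9  6.2 -0.6]
```

```bash
C="python3 -m creep"; K="python3 chk.py 5"
$C '[[0,0,0,0.001,0,0,0],[0,0,0,0,0,0,0]]' >/dev/null;$K && $C '[[0,0,0,0.001,0,0,0],[0,0,0,0,0,0,0]]' >/dev/null && $K ;  python3 ck2.py 9
python3 - <<'E'
from h import *
a=get_image("scene")
cv2.imwrite("pics/k.png",cv2.resize(a[190:350,220:400],None,fx=4.4,fy=3.7,interpolation=3)[:,:,::-1])
E
```

```text
a=-0.023 tang=0.0 rad=2.2
a=-0.024 tang=3.7 rad=5.5
[ 0.4219 -0.029   0.0911] [-5.5  6.2  3.7]
```

View pics/k.png

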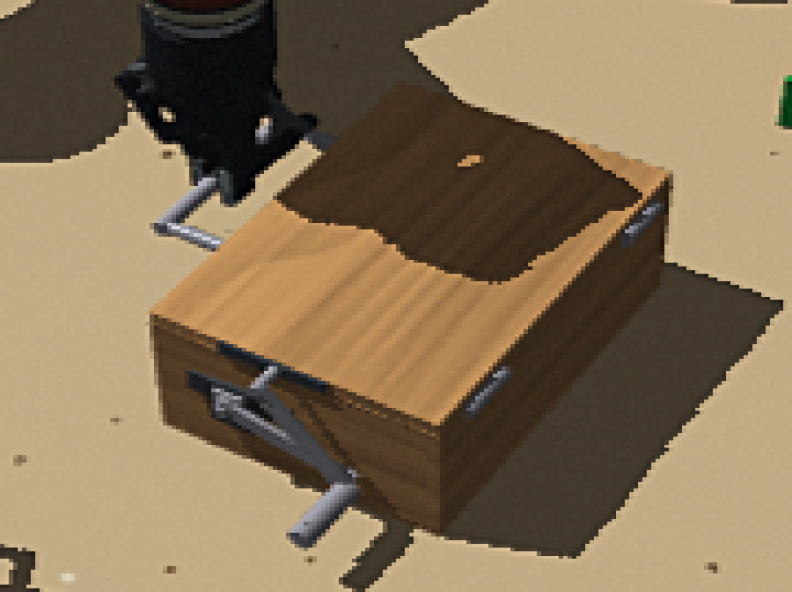

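The lid looks shut with the stay folded, and there is contact at TCP z = 0.091. I'll press lightly once more to confirm, then release and withdraw straight up.

```bash
python3 -m creep '[[0,0,0,0.001,0,0,0],[0,0,0,0,0,0,0]]'
python3 -m creep '[[0.15,0,0,-0.0005,0,0,0],[0.3,0,0,0,0,0,0],[0.4,0,0,0,0,0,0],[0.4,0,0,0,0,0,0]]'
python3 -m creep '[[0.4,0,0,-0.01,0,0,0],[0.4,0,0,-0.02,0,0,0],[0.4,0,0,-0.03,0,0,0],[0.4,0,0,-0.03,0,0,0],[0.4,0.02,-0.01,-0.03,0,0,0],[0.4,0.03,-0.01,-0.02,0,0,0],[0.4,0.03,-0.01,0,0,0,0],[0.4,0.03,-0.01,0,0,0,0],[0.4,0.03,-0.01,0,0,0,0],[0.4,0.03,0,0,0,0,0],[0.4,0.03,0,0,0,0,0],[0.4,0.03,0,0,0,0,0],[0.4,0.03,0,0,0,0,0],[0.4,0,0,0,0,0,0],[0.4,0,0,0,0,0,0]]'
python3 - <<'E'
from h import *
a=[get_image(c) for c in("scene","top")]
for c in("scene","top"):
  for n in("mug","tray","roller","lid"): print(c,n,[(round(d["conf"],2),np.round(d["extent"]).astype(int).tolist()) for d in models.search_frame(c,n)][:2])
for c,i in zip(("scene","top"),a):
  b=cv2.imread(f"pics/{c}0.png")[:,:,::-1]
  reg={"scene":(slice(200,340),slice(245,380)),"top":(slice(185,290),slice(285,430))}[c]
  print(c,"diff>60 px near box:",int((np.abs(i[reg].astype(int)-b[reg]).max(2)>60).sum()))
A=cv2.resize(a[0][140:400,160:450],None,fx=1.37,fy=1.37,interpolation=3);B=cv2.resize(a[1][130:390,270:500],None,fx=1.37,fy=1.37,interpolation=3)
cv2.imwrite("pics/l.png",np.hstack([A,B])[:,:,::-1])
E
```

```text
t: 36.2
tool_pos: [0.4218, -0.0291, 0.0908]
tool_rot: [-2.212, -2.221, 0.004]
contact_force: [-7.1, 6.5, 7.4]
opening: 0.0105
t: 36.6
tool_pos: [0.4244, -0.0306, 0.0922]
tool_rot: [2.217, 2.226, -0.001]
contact_force: [-0.3, -1.0, 0.3]
opening: 0.0342
t: 38.1
tool_pos: [0.3735, 0.2297, 0.233]
tool_rot: [2.215, 2.227, 0.0]
contact_force: [0.3, 0.2, -0.2]
opening: 0.0341
scene mug [(0.95, [178, 305, 217, 373]), (0.64, [200, 358, 348, 480])]
scene tray [(0.71, [198, 362, 345, 480])]
scene roller [(0.84, [398, 180, 433, 227])]
scene lid [(0.87, [254, 216, 373, 306])]
top mug []
top tray [(0.66, [442, 143, 510, 235])]
top roller [(0.7, [396, 218, 414, 232]), (0.64, [165, 197, 224, 212])]
top lid [(0.6, [289, 196, 394, 286])]
scene diff>60 px near box: 2026
top diff>60 px near box: 52
```

View pics/l.png

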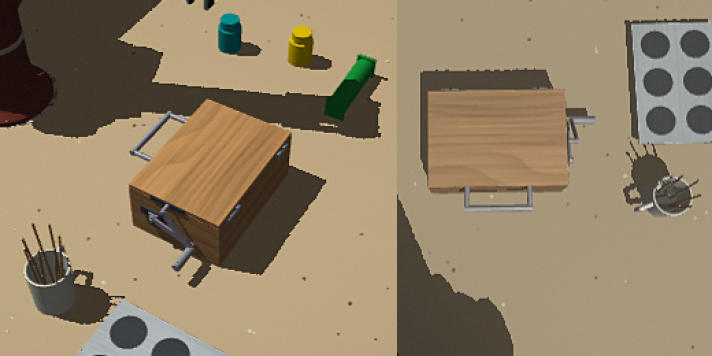

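```bash
python3 -c "
from station import finish_job
print(finish_job())"
```

```text
the job is handed in; nothing more can be done
None
```

I did the whole job in the order asked and handed it in at about 38 s of the 72 s allowed; no verdict was reported.

- **Lid up:** I raised it by the bar to about 1.28 rad, with a net pull at the stop of about 14.5 N. The pictures then showed the stay locked, about 20° past the line.
- **Canister:** It touched the box floor at the expected height. Pictures after release showed it standing upright inside; the last was before the lid was shut.
- **Stay:** I pushed the elbow back through with under 10 N. The picture showed it folded the right way.
- **Lid down:** I lowered it by hand at about 0.5 rad/s until it met a firm stop, then pressed with about 7 N to confirm it was shut. Only after that did I let go and withdraw.

**Last checks:** The final pictures show the lid shut and the stay folded, with the mug, tray and roller where they were.

**What failed or disagreed:**
- While raising the lid (around 1.0 rad), the sideways load along the lid towards the hinge reached about 22 N. I corrected the path, and it was low again before the stop.
- The tool height at shut was 0.091 m, against 0.097 m when I first gripped the bar. I put this down to a slightly different grip on the bar.
- A comparison with the first scene picture showed many changed pixels near the box (2026), which I took to be the arm's shadow. The top view showed only 52.
- The network did not find the mug in the last top view, though it is plainly visible there. Its first top-view report for the roller was really the stay, and the roller itself came second.

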